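# Load the deburring tub and hold its guarded run button down

### The job

Load the connecting rod, the bearing cap and the piston pin into the blue deburring tub one after another, lowering each one in rather than dropping or throwing it. Then take the brass push rod from its green stand, reach its thin end through the guard hole in the yellow top of the control station and hold the red button inside fully down: finish while still gripping the push rod and holding the button down. Leave the grinder, the wrench and the jar where they are.

Things in the scene. Friction and masses are not known exactly. Their poses are not given: they have to be found in the camera images.
- tub: Fixed deburring tub: blue open-topped rectangular tub on a grey motor base. Outside 220 mm (its x) by 190 mm (its y), rim 120 mm above the bench, walls 6 mm thick, inside 208 by 178 mm; flat black rubber inner floor 73 mm above the bench, so 47 mm deep. Origin on the bench under its centre; z up. Stands on the robot's left or right, which one varies, turned by up to 0.4 rad.
- station: Fixed control station: grey box 120 by 120 mm, 100 mm tall, with a flat yellow top 8 mm thick that has one round guard hole and, 53 mm from the hole on the other side of the middle, a small green lamp (5 mm high). Origin on the bench under its centre; z up. Hole centre at x = -20 mm, y = 0 in its frame. On the opposite side of the bench from the tub, turned by up to 0.4 rad.
- guard_hole (a point): Centre of the round guard hole, 20 mm across, in the level of the station's yellow top face (100 mm above the bench). z up.
- button_top (a point): Centre of the flat top face of the red button (26 mm across), straight below the guard hole; 70 mm above the bench (30 mm below the yellow top) when out. Moves down with the button.
- run_button (a joint): Travel of the red button in m: 0 = out, 0.010 = fully down on its stop. It moves straight down against a spring: about 2 N to start moving, about 8 N when fully down; it springs back when let go.
- push_rod: Loose brass push rod (stylus), 135 mm long, about 110 g: thin end 9 mm in diameter and 55 mm long, handle 18 mm in diameter and 80 mm long. Origin at the centre of the thin end's face, z along the rod towards the handle. At the start it stands upright in the stand, thin end down, its face 5 mm above the bench, the shoulder of the handle resting on the stand's top, so the handle spans 60 to 140 mm above the bench.
- rod_tip (a point): Centre of the face of the push rod's thin end (the same point as the push rod's origin).
- stand: Fixed green stand block 60 by 60 mm, 60 mm tall, with an upright through hole 13 mm across in its middle that holds the push rod. Origin on the bench under its centre.
- conrod: Loose steel connecting rod of a small engine lying flat, about 117 mm long along its x, 16 mm thick, about 160 g. Ring 46 mm across (56 mm over its bolt lugs, along y) centred at x = +46 mm, ring 28 mm across at x = -46 mm; between them a straight beam 14 mm wide (along y), its top 14 mm above the underside, free from x = -30 to +20 mm. Origin on the underside in the middle of the beam; z up.
- conrod_big (a point): Centre of the connecting rod's big ring, 8 mm above its underside.
- conrod_small (a point): Centre of the connecting rod's small ring, 8 mm above its underside.
- bearing_cap: Loose aluminium bearing cap, a bridge-shaped arch standing on two feet: 66 mm long (its x), 18 mm thick (its y), 30 mm high, about 100 g. The crown in the middle is 26 mm long with a flat top; the gap under the arch is about 34 mm wide. Origin at the bottom, midway between the feet; z up.
- piston_pin: Loose steel piston pin, a tube standing on end: 24 mm in diameter, 50 mm tall, 14 mm bore, about 90 g. Origin at the centre of its lower end, z along its axis.
- grinder: Bystander: angle grinder with orange body lying along its y at the far side of the bench, about 310 mm long (from -220 to +90 mm along its y), up to 110 mm wide, 86 mm high, with a brown disc on top at y = +35 mm; origin on the bench. Leave alone.
- wrench: Bystander: steel wrench lying flat on the bench, under 200 mm long, origin near its middle. Leave alone.
- jar: Bystander: closed amber jar, 60 mm in diameter, 85 mm tall. Leave alone.
Not all that is in view belongs to the job. What is shaped like the conrod but brown or pink is not meant.

How it is judged:
By the outcome, as a careful person would: the job done as asked, in the order asked, and still so for the second after the job is handed in, while the arm keeps its last pose, push and grip.
It also fails if it takes over 72 s, if anything falls off the work surface, if the arm or the gripper's body presses on something with over 40 N, if the wrist force passes 120 N, or if a joint passes its speed limit or range.

### The arm

A 6-joint arm with a two-finger parallel gripper is mounted at the origin on the work surface. World frame = base frame: x ahead of the robot, y to its left, z up, the work surface at z = 0. Lengths are in m, angles in rad, forces in N, time in s.
With the tool pointing down it reaches from about 0.325 to 0.775 m from the base axis. Payload 5.5 kg.
Tool frame: the origin (TCP) lies on the centre line of the jaws, within the pads' length; the fingertips stand 14 mm ahead of it and the grasp point (between the pads) lies 5 mm behind it; z points along the fingers, y is the line along which they close (so a half turn about z gives the same grasp; the last joint's range is limited). The gripper opens to 88 mm and grips with 3 to 60 N. Pads are 20 mm wide; open, the fingers measure 115 mm over their backs; the gripper's body (75 mm by 178 mm) begins 61 mm behind the grasp point.
Start: joints at [-1.229, 0.091, 1.231, -0, 1.82, -0.057], TCP at [0.233, -0.553, 0.237] pointing down, gripper open.
Joint ranges: [-2.87, 2.87], [-0.86, 2.18], [0.17, 2.46], [-1.51, 4.65], [0.06, 2.69], [-2.65, 2.65]. Speed limits (rad/s): [2.57, 2.57, 3.01, 3.14, 3.14, 3.14].

### API

Orientations are given as a 3x3 rotation matrix whose columns are the frame's x, y, z axes.
In Python, from workcell import state, viewer, bot, boxes_of, outline_of gives the robot as it stands.
- The arm moves only by the tool jog_arm, never from a script. Its argument "rows" is text: rows parted by semicolons, each of 5 numbers parted by spaces: the shift along the tool's x, y, z as a fraction of full scale, then the turn about the tool's z as a fraction of full scale, then the closure, from 0 (fully open) to 1 (shut). A call has 1 to 10 rows; each row shifts and turns the commanded pose from where the row before left it, along the tool's axes as they then stand; what a row does not reach is not made up. Full scale, the value 1, is 25 mm for a shift and 4 degrees for a turn. A row lasts 1/10 s, in which the tool goes at most 50 mm and 8.59 degrees, less where a joint would pass 70% of its speed; a pose out of reach is approached as far as the arm can. A call with a number of a shift or a turn outside -1 to 1 is refused whole. A call with a gripper value outside its range is refused whole. The fingers move at their own pace and stop on an object; the grip force is fixed at half the most. Time passes only in rows, so rows that do not move let the fingers close. It gives the time, the measured TCP pose, the force, the opening and the grip force at its end, in the units of the state.
- state(): the state, without advancing time (a new reading comes with each control period).
- viewer.snapshot(name): name is "scene" or "top"; returns a dict with "frame" (480x640x3 uint8, blue, green, red), "z_map" (480x640 float32, m along the optical axis (not along the pixel's ray), 0 where there is no reading), "fx", "fy", "cx", "cy" (pixels), "rvec" (rotation vector, rad) and "tvec" (3), from world to camera coordinates, as OpenCV has them. Camera axes: x right, y down, z forward; pixel columns grow to the right and rows downward; lengths in m; the calibration is good to about 2 mm. A picture is of the moment at which its call begins.
- bot.sign_off(): hands the job in; it is judged then, once.
Trained networks look in a picture, given as the dict that the camera call returned (one of the last four; its "shot" number tells which), for a name from the list of things; names that differ only in an ending like _2 or _b are one class to them, and where a whole thing is asked for, a point or a joint stands for the part that bears it (a point fixed in the world has none). Each returns a list of dicts, best first, with "p" (0 to 1); they miss things now and then, are a little off and sometimes report something else, mostly with a low value. They report only what shows in the picture. A call takes as long as a camera call. They do not tell look-alikes from the thing itself.
- boxes_of(label, picture): "bbox" ([left, top, right, bottom] in pixels, round what is visible of it).
- outline_of(label, picture): "pixels" (480x640 bool, what is visible of it) and "bbox" ([left, top, right, bottom] in pixels, round what is visible of it).
The state is a dict: "time": time; "q": joint angles; "dq": joint speeds; "effort": joint torques, N m; "tool_pos": TCP position; "tool_rot": TCP orientation; "wrist_force": force on the tool from outside, world axes, zero at the start; "moment": the same for the moment, N m; "grip_width": finger opening in m; "finger_force": force on a finger pad.
Only numpy, scipy, OpenCV 4.12 (cv2) and the standard library are available. Lean on these libraries where they do the work, as an engineer would, in place of code of your own. Each camera call takes 0.05 s, during which the arm holds its last target. There are 200 camera calls.

## Working session

There is one attempt and no reset: what is moved stays moved. The work goes in short steps, Python scripts to look and compute and a tool call to move; the robot and the scene stay as the last step left them, time stands still between calls to the robot, and variables do not carry over. Pictures are saved under pics/ and viewed, at most 10 in all, crops included, and the job is handed in when it is done.

Besides the shell and the picture viewer there is one more tool, called after "Emit:" by a JSON object that holds its "method" and its "body", one argument or row to a line. jog_arm: Moves the arm, as the interface text tells. Shift numbers are shares of 25 mm and turn numbers shares of 4 degrees, none past 1 either way. Its arguments: {"type":"object","properties":{"rows":{"type":"string"}},"required":["rows"]}

```bash
mkdir -p pics; cat > h.py <<'E'
import numpy as np, cv2
from workcell import state, viewer, bot, boxes_of, outline_of
def cloud(s):
    R=cv2.Rodrigues(np.array(s["rvec"],float))[0]; t=np.array(s["tvec"],float).ravel()
    z=s["z_map"].astype(float); v,u=np.mgrid[0:480,0:640]
    P=np.stack([(u-s["cx"])/s["fx"]*z,(v-s["cy"])/s["fy"]*z,z],-1)
    W=(P-t)@R
    W[z==0]=np.nan
    return W
def rect(p):
    (c,wh,a)=cv2.minAreaRect((p*1000).astype(np.float32)); return np.round(c,1),np.round(wh,1),round(a,1)
E
python3 - <<'E'
from h import *
for n in("scene","top"):
    s=viewer.snapshot(n); cv2.imwrite(f"pics/{n}0.png",s["frame"]); W=cloud(s)
    print(n,s["fx"],-cv2.Rodrigues(np.array(s["rvec"],float))[0].T@np.array(s["tvec"],float).ravel())
    for l in "tub station push_rod stand conrod bearing_cap piston_pin grinder wrench jar".split():
        for d in outline_of(l,s)[:4]:
            w=W[d["pixels"]]; w=w[~np.isnan(w[:,0])]
            if d["p"]<.2 or len(w)<5: continue
            print(l,round(d["p"],2),np.round(d["bbox"]),"med",np.round(np.median(w,0),3),"zmax",round(np.percentile(w[:,2],98),3))
E
```

```text
scene 563.0488651121093 [ 1.2002563  -0.06081937  0.84903759]
tub 0.82 [ 37. 188. 178. 313.] med [ 0.496 -0.374  0.073] zmax 0.12
station 0.77 [437. 160. 532. 243.] med [0.465 0.33  0.092] zmax 0.102
push_rod 0.76 [311. 280. 325. 320.] med [ 0.674 -0.018  0.111] zmax 0.14
stand 0.62 [298. 300. 338. 351.] med [ 0.687 -0.022  0.057] zmax 0.062
conrod 0.84 [174. 163. 204. 203.] med [ 0.242 -0.259  0.012] zmax 0.017
conrod 0.78 [246. 231. 276. 281.] med [ 0.498 -0.107  0.012] zmax 0.017
bearing_cap 0.89 [358. 225. 390. 249.] med [0.472 0.119 0.017] zmax 0.03
bearing_cap 0.29 [245. 226. 278. 280.] med [ 0.498 -0.106  0.012] zmax 0.017
piston_pin 0.66 [321. 266. 332. 291.] med [0.572 0.01  0.034] zmax 0.051
piston_pin 0.63 [442. 292. 485. 343.] med [0.704 0.22  0.063] zmax 0.086
grinder 0.72 [232. 328. 427. 414.] med [0.793 0.005 0.064] zmax 0.083
wrench 0.93 [146. 321. 214. 414.] med [ 0.709 -0.26   0.005] zmax 0.009
wrench 0.59 [247. 229. 277. 282.] med [ 0.497 -0.106  0.012] zmax 0.017
jar 0.79 [440. 289. 485. 345.] med [0.704 0.22  0.063] zmax 0.086
jar 0.5 [322. 267. 335. 291.] med [0
[... 448 characters left out ...]
[350. 236. 374. 294.] med [ 0.496 -0.106  0.013] zmax 0.019
conrod 0.82 [270. 304. 324. 344.] med [0.35  0.045 0.014] zmax 0.019
conrod 0.75 [139. 290. 143. 299.] med [0.414 0.348 0.07 ] zmax 0.074
conrod 0.63 [426. 343. 464. 396.] med [ 0.268 -0.272  0.014] zmax 0.019
bearing_cap 0.7 [247. 258. 271. 287.] med [0.458 0.117 0.02 ] zmax 0.033
bearing_cap 0.38 [439. 196. 548. 312.] med [ 0.488 -0.373  0.073] zmax 0.121
piston_pin 0.59 [303. 220. 312. 231.] med [0.564 0.013 0.047] zmax 0.053
grinder 0.73 [244.  90. 389. 144.] med [0.771 0.016 0.066] zmax 0.085
wrench 0.71 [405. 125. 448. 201.] med [ 0.69  -0.249  0.006] zmax 0.011
jar 0.68 [192. 147. 222. 184.] med [0.68  0.225 0.083] zmax 0.088
```

View pics/top0.png

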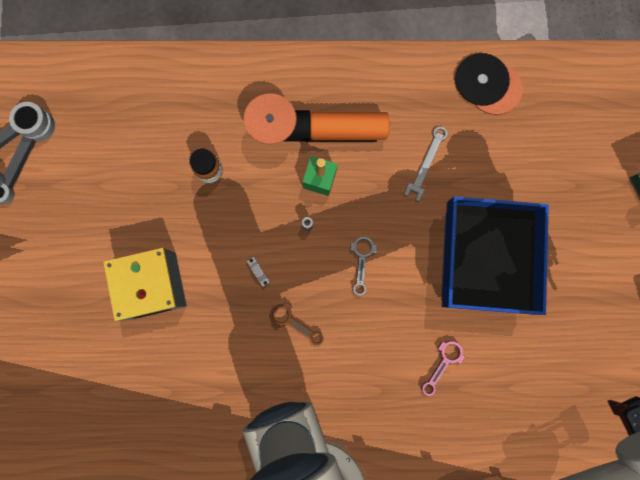

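View pics/scene0.png

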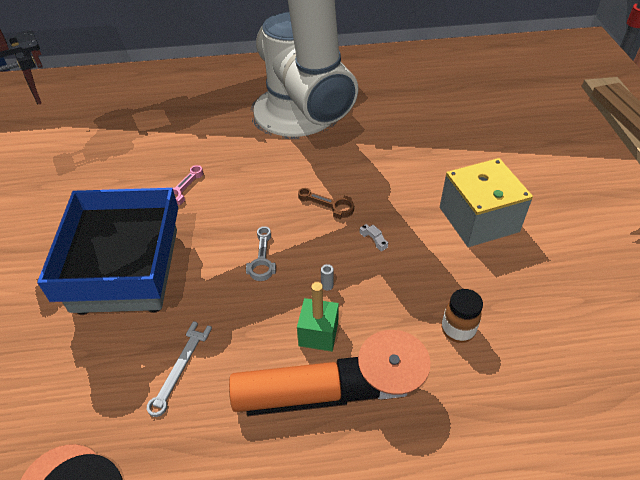

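Conrod look-alikes in top view: grey (362,265), brown (297,324), pink (443,368). The grey one is the steel conrod; confirming in an enlarged crop while measuring.

```bash
python3 - <<'E'
from h import *
S={n:viewer.snapshot(n) for n in("top","scene")}
s=S["top"]; c=s["frame"][140:360,230:390]; cv2.imwrite("pics/crop.png",cv2.resize(c,None,fx=2.7,fy=2.7,interpolation=cv2.INTER_CUBIC))
for n,s in S.items():
    W=cloud(s); X,Y,Z=W[...,0],W[...,1],W[...,2]; f=s["frame"].astype(int); B,G,R=f[...,0],f[...,1],f[...,2]
    def box(cx,cy,r,z0,z1,m=True): return (abs(X-cx)<r)&(abs(Y-cy)<r)&(Z>z0)&(Z<z1)&m
    def p(m): return W[m][:,:2]
    print(n,"bench z",np.nanmedian(Z[box(.5,0,.06,-.02,.006)]))
    m=box(.49,-.106,.085,.008,.03); print("conrod",rect(p(m)))
    q=p(m); r=np.median(q,0); a=np.linalg.svd(q-q.mean(0),full_matrices=False)[2][0]; a=a*np.sign(a[0]); d=(q-q.mean(0))@a; print(" axis",a,np.degrees(np.arctan2(a[1],a[0])),"mid",q.mean(0)+a*(d.min()+d.max())/2, d.max()-d.min())
    print("cap",rect(p(box(.462,.117,.05,.008,.04))),"crown",rect(p(box(.462,.117,.05,.028,.04))))
    print("pin",rect(p(box(.565,.011,.03,.043,.06))))
    print("rodtop",rect(p(box(.655,-.012,.03,.130,.16))), "stand",rect(p(box(.66,-.012,.05,.055,.067))))
    print("tubrim",rect(p(box(.49,-.37,.18,.115,.13))),"floor",rect(p(box(.49,-.37,.18,.068,.08))))
    st=box(.44,.34,.12,.094,.11); print("station",rect(p(st)))
    hh=box(.44,.34,.08,.05,.085,(R>2*G)); print("button seen",p(hh).mean(0) if hh.any() else 0)
    v,u=np.nonzero((abs(X-.44)<.08)&(abs(Y-.34)<.08)&(R<150)&(G<R*.7)&(Z>.03)); print("dark hole px",u.mean(),v.mean(),len(u))
    lm=box(.44,.34,.08,.09,.12,(G>R*1.25)&(G>60)); print("lamp",p(lm).mean(0),lm.sum())
    # hole by ray through red/dark pixels at z=.1
    Rm=cv2.Rodrigues(np.array(s["rvec"],float))[0]; C=-Rm.T@np.array(s["tvec"],float).ravel()
    if len(u):
        d=Rm.T@np.array([(u.mean()-s["cx"])/s["fx"],(v.mean()-s["cy"])/s["fy"],1]); print("hole@.1",(C+d*(.1-C[2])/d[2])[:2])
E
```

```text
top bench z -0.0005129061095439175
conrod (array([476., -98.]), array([ 55.7, 126.5]), 74.3)
 axis [ 0.99402908 -0.10911546] -6.26432812855019 mid [ 0.4743585  -0.10383242] 0.12816495616783175
cap (array([462.5, 119.4]), array([65.9, 18.2]), 32.6) crown (array([462.3, 119.2]), array([25.5, 17.7]), 33.8)
pin (array([564.1,  13.5]), array([22.6, 22. ]), 18.1)
rodtop (array([668.2, -14. ]), array([17.2, 15.9]), 0.2) stand (array([668. , -14.4]), array([60. , 61.7]), 72.8)
tubrim (array([ 486.8, -364.9]), array([192.8, 220.6]), 85.1) floor (array([ 486.6, -362.5]), array([187.3, 220.1]), 84.9)
station (array([433.6, 346.4]), array([120.7, 122. ]), 13.0)
button seen [0.41422751 0.34824059]
dark hole px 145.3968253968254 298.6031746031746 63
lamp [0.465393   0.35284608] 53
hole@.1 [0.40392196 0.33105536]
scene bench z -0.001206334491992686
conrod (array([ 472.8, -110.1]), array([ 55.7, 129.8]), 89.0)
 axis [ 0.99357849 -0.11314494] -6.496639579152252 mid [ 0.47333142 -0.10675946] 0.13017016324756353
cap (array([462. , 116.6]), array([68.9, 20.9]), 31.9) crown (array([462.2, 116.1]), array([25.2, 18.2]), 33.5)
pin (array([565.3,  10.7]), array([22.2, 22.5]), 78.6)
rodtop (array([667.8, -17.4]), array([18.2, 18.4]), 41.4) stand (array([667.4, -17.7]), array([60.7, 63. ]), 72.5)
tubrim (array([ 484.1, -368.2]), array([192.9, 226.7]), 85.0) floor (array([ 486. , -367.6]), array([191.7, 223.2]), 85.0)
station (array([433.2, 342.8]), array([125.1, 123.6]), 13.0)
button seen 0
dark hole px nan nan 0
lamp [0.46563503 0.35096467] 54<stdin>:17: RuntimeWarning: Mean of empty slice.
  ret = ret.dtype.type(ret / rcount)
```

View pics/crop.png

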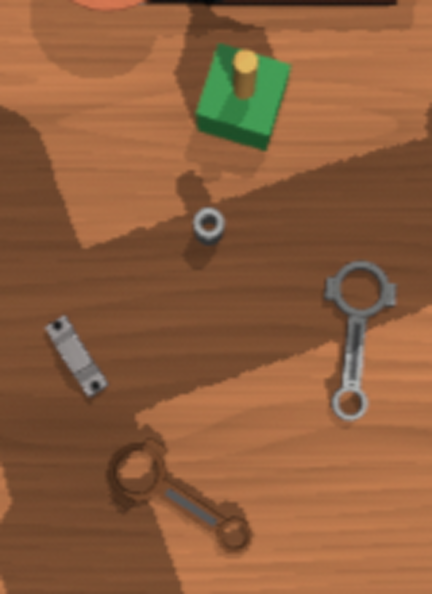

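Crop: grey conrod at upper right (big ring up, i.e. towards +x), plainly steel; brown one below left is not meant. Cap and pin are also clear.

```bash
cat > go.py <<'E'
# usage: go.py x y z closing_axis_deg  -> shifts in tool axes (units of 25mm), turn (units of 4deg)
import sys
from h import *
s=state(); p=np.array(s["tool_pos"]); R=np.array(s["tool_rot"]); q=s["q"]
x,y,z,a=map(float,sys.argv[1:5])
d=R.T@(np.array([x,y,z])-p)/.025
cur=np.degrees(np.arctan2(R[1,1],R[0,1])); dw=(a-cur+90)%180-90   # world-z turn of y axis
t=-dw if R[2,2]<0 else dw
print("t",s["time"],"pos",p.round(4),"yaxis",round(cur,1),"q",np.round(q,2),"w",s["grip_width"],"ff",s["finger_force"],"F",np.round(s["wrist_force"],1),"tilt",np.round(R[:,2],3))
print("SHIFT",d.round(2),"TURN",round(t/4,2))
E
python3 go.py .474 -.105 .10 83.5; python3 - <<'E'
from h import *
s=viewer.snapshot("top");W=cloud(s);m=outline_of("conrod",s)
for d in m:
    w=W[d["pixels"]]
    if abs(np.nanmedian(w[:,1])+.106)<.03:
        w=w[(w[:,2]>.009)]; 
        for x0 in np.arange(.41,.55,.01):
            k=w[abs(w[:,0]-x0)<.005]
            if len(k): print(round(x0,2),len(k),k[:,1].min().round(4),k[:,1].max().round(4))
        break
E
```

```text
t 1.2 pos [ 0.233  -0.5529  0.2366] yaxis -67.2 q [-1.23  0.09  1.23 -0.    1.82 -0.06] w 0.08749393173752187 ff 0.0 F [-1.   0.1 -0.6] tilt [-0. -0. -1.]
SHIFT [ 15.84 -12.77   5.47] TURN 7.34
0.41 13 -0.107 -0.0899
0.42 18 -0.1118 -0.0857
0.43 27 -0.1116 -0.0857
0.44 32 -0.1077 -0.0923
0.45 28 -0.1081 -0.0947
0.46 31 -0.1083 -0.095
0.47 31 -0.1103 -0.097
0.48 29 -0.1108 -0.0974
0.49 35 -0.1173 -0.0996
0.5 46 -0.1346 -0.089
0.51 53 -0.1354 -0.0804
0.52 43 -0.1352 -0.0804
0.53 45 -0.1264 -0.0893
0.54 10 -0.1175 -0.1008
```

Emit:
{"method": "jog_arm", "body": {
  "rows": "0.99 -0.8 0 0 0;0.99 -0.8 0 0 0;0.99 -0.8 0 0 0;0.99 -0.8 0 0 0;0.99 -0.8 0 0 0;0.99 -0.8 0 0 0;0.99 -0.8 0 0 0;0.99 -0.8 0 0 0;0.99 -0.8 0 0 0;0.99 -0.8 0 0 0"
}}

```text
time: 2.3
tool_pos: [0.3838, -0.2713, 0.2368]
tool_rot: [[0.922, 0.388, 0.0], [0.388, -0.922, -0.0], [0.0, 0.0, -1.0]]
wrist_force: [0.6, 0.6, -0.5]
grip_width: 0.0878
finger_force: 0.0
```

Emit:
{"method": "jog_arm", "body": {
  "rows": "0.98 -0.8 0 0 0.3;0.98 -0.8 0 0 0.3;0.98 -0.8 0 0 0.3;0.98 -0.8 0 0 0.3;0.98 -0.8 0 0 0.3;0.98 -0.8 0 0 0.3;0 0 0.8 0.9 0.3;0 0 0.8 0.9 0.3;0 0 0.8 0.9 0.3;0 0 0.8 0.9 0.3"
}}

```text
time: 3.3
tool_pos: [0.4723, -0.1047, 0.156]
tool_rot: [[0.989, 0.145, 0.0], [0.145, -0.989, -0.0], [0.0, 0.0, -1.0]]
wrist_force: [-0.7, -0.0, 0.0]
grip_width: 0.0612
finger_force: 0.0
```

Emit:
{"method": "jog_arm", "body": {
  "rows": "0 0 0.7 0.9 0.3;0 0 0.7 0.9 0.3;0 0 0.7 0.9 0.3;0 0 0 1 0.3;0 0 0 0 0.3;0 0 0 0 0.3"
}}

```text
time: 3.9
tool_pos: [0.4725, -0.1049, 0.1046]
tool_rot: [[0.994, -0.109, 0.001], [-0.109, -0.994, -0.0], [0.001, 0.0, -1.0]]
wrist_force: [-0.6, -0.6, 0.3]
grip_width: 0.0613
finger_force: 0.0
```

```bash
python3 go.py .473 -.105 .016 83.5
```

```text
t 3.9 pos [ 0.4725 -0.1049  0.1046] yaxis -96.2 q [-0.29 -0.21  1.76  0.    1.6   1.39] w 0.06128736197303676 ff 0.0 F [-0.6 -0.6  0.3] tilt [ 0.001 -0.    -1.   ]
SHIFT [0.02 0.   3.54] TURN 0.06
```

Emit:
{"method": "jog_arm", "body": {
  "rows": "0.02 0 0.9 0.06 0.3;0 0 0.9 0 0.3;0 0 0.9 0 0.3;0 0 0.6 0 0.3;0 0 0.22 0 0.3;0 0 0 0 0.3;0 0 0 0 0.3;0 0 0 0 1;0 0 0 0 1;0 0 0 0 1"
}}

```text
time: 4.9
tool_pos: [0.4731, -0.105, 0.0168]
tool_rot: [[0.993, -0.115, 0.001], [-0.115, -0.993, -0.0], [0.001, 0.0, -1.0]]
wrist_force: [0.8, -0.1, -0.6]
grip_width: 0.041
finger_force: 0.0
```

Emit:
{"method": "jog_arm", "body": {
  "rows": "0 0 0 0 1;0 0 0 0 1;0 0 0 0 1;0 0 0 0 1;0 0 0 0 1;0 0 -0.3 0 1;0 0 -0.6 0 1;0 0 -1 0 1;0 0 -1 0 1;0 0 -1 0 1"
}}

```text
time: 5.9
tool_pos: [0.4728, -0.1049, 0.1159]
tool_rot: [[0.993, -0.115, 0.001], [-0.115, -0.993, -0.0], [0.001, 0.0, -1.0]]
wrist_force: [-0.0, -0.4, -1.4]
grip_width: 0.0139
finger_force: 30.0
```

```bash
cat > tub.py <<'E'
import numpy as np,sys
a=np.radians(-4.9); c=np.array([.4855,-.3665]); x,y=map(float,sys.argv[1:]); print(c+x*np.array([np.cos(a),np.sin(a)])+y*np.array([-np.sin(a),np.cos(a)]))
E
python3 tub.py 0 -.038; python3 tub.py -.045 .045; python3 tub.py .05 .045; python3 go.py .482 -.404 .20 85.1
```

```text
[ 0.48225416 -0.40436112]
[ 0.44450822 -0.3178207 ]
[ 0.53916103 -0.32593531]
t 5.9 pos [ 0.4728 -0.1049  0.1159] yaxis -96.6 q [-0.29 -0.22  1.74  0.    1.62  1.4 ] w 0.013861862552758243 ff 29.998522102832794 F [-0.  -0.4 -1.4] tilt [ 0.001 -0.    -1.   ]
SHIFT [ 1.74 11.84 -3.36] TURN -0.42
```

Emit:
{"method": "jog_arm", "body": {
  "rows": "0 0 -0.9 0 1;0.1 0.6 -0.9 -0.1 1;0.1 0.9 -0.8 -0.1 1;0.15 1 -0.6 -0.1 1;0.15 1 0 -0.1 1;0.15 1 0 0 1;0.15 1 0 0 1;0.15 1 0 0 1;0.15 1 0 0 1;0.15 1 0 0 1"
}}

```text
time: 6.9
tool_pos: [0.484, -0.3204, 0.1951]
tool_rot: [[0.996, -0.087, 0.001], [-0.087, -0.996, -0.001], [0.001, 0.001, -1.0]]
wrist_force: [-0.5, -0.3, -1.1]
grip_width: 0.0136
finger_force: 30.0
```

Emit:
{"method": "jog_arm", "body": {
  "rows": "0.15 1 0 0 1;0.15 1 0 0 1;0.15 0.8 0 0 1;0.15 0.5 0 0 1;0 0 0 0 1;0 0 0 0 1"
}}

```text
time: 7.5
tool_pos: [0.4917, -0.4026, 0.1942]
tool_rot: [[0.996, -0.087, 0.0], [-0.087, -0.996, 0.0], [0.0, -0.0, -1.0]]
wrist_force: [-0.0, 0.5, -1.8]
grip_width: 0.0139
finger_force: 30.0
```

```bash
python3 go.py .482 -.404 .091 85.1;python3 - <<'E'
from h import *
s=viewer.snapshot("scene");cv2.imwrite("pics/a.png",cv2.resize(s["frame"][130:330,20:290],None,fx=2,fy=2))
E
```

```text
t 7.5 pos [ 0.4917 -0.4026  0.1942] yaxis -95.0 q [-0.74  0.18  1.21  0.    1.75  0.92] w 0.01390093875515895 ff 29.99865621328354 F [-0.   0.5 -1.8] tilt [ 0.  0. -1.]
SHIFT [-0.38  0.09  4.13] TURN -0.03
```

View pics/a.png

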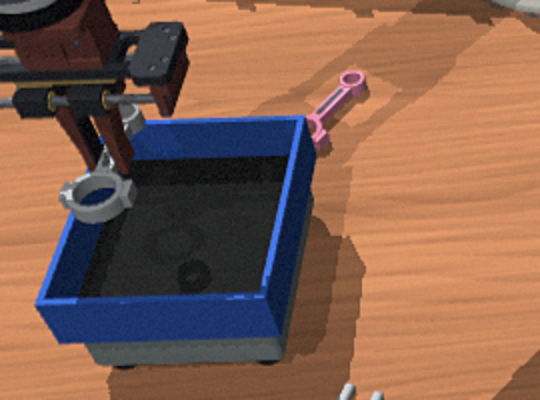

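The crop shows the conrod gripped level over the left part of the tub (big ring at crop (95,195)). Lowering.

Emit:
{"method": "jog_arm", "body": {
  "rows": "-0.38 0.09 0.8 0 1;0 0 0.9 0 1;0 0 0.9 0 1;0 0 0.7 0 1;0 0 0.5 0 1;0 0 0.27 0 1;0 0 0.07 0 1;0 0 0 0 1;0 0 0 0 1"
}}

```text
time: 8.45
tool_pos: [0.4825, -0.4046, 0.0914]
tool_rot: [[0.996, -0.087, 0.001], [-0.087, -0.996, -0.001], [0.002, 0.001, -1.0]]
wrist_force: [0.1, -0.1, -0.9]
grip_width: 0.0137
finger_force: 30.0
```

Emit:
{"method": "jog_arm", "body": {
  "rows": "0 0 0 0 0.6;0 0 0 0 0.6;0 0 0 0 0.6;0 0 0 0 0.6;0 0 -0.4 0 0.6;0 0 -0.9 0 0.6;0 0 -1 0 0.6;0 0 -1 0 0.6;0 0 -1 0 0.6"
}}

```text
time: 9.35
tool_pos: [0.4821, -0.4043, 0.1996]
tool_rot: [[0.996, -0.087, 0.001], [-0.087, -0.996, -0.001], [0.001, 0.001, -1.0]]
wrist_force: [-0.3, 0.4, 0.1]
grip_width: 0.0349
finger_force: 0.0
```

```bash
python3 go.py .462 .118 .12 122.8
```

```text
t 9.35 pos [ 0.4821 -0.4043  0.1996] yaxis -95.0 q [-0.75  0.16  1.22 -0.    1.76  0.91] w 0.034907959773269846 ff 0.0 F [-0.3  0.4  0.1] tilt [ 0.001 -0.001 -1.   ]
SHIFT [ -2.62 -20.74   3.17] TURN -9.45
```

Emit:
{"method": "jog_arm", "body": {
  "rows": "-0.12 -0.99 0 0 0.4;-0.12 -0.99 0 0 0.4;-0.12 -0.99 0 0 0.4;-0.12 -0.99 0 0 0.4;-0.12 -0.99 0 0 0.4;-0.12 -0.99 0 0 0.4;-0.12 -0.99 0 0 0.4;-0.12 -0.99 0 0 0.4;-0.12 -0.99 0 0 0.4;-0.12 -0.99 0 0 0.4"
}}

```text
time: 10.35
tool_pos: [0.4736, -0.1541, 0.1987]
tool_rot: [[0.996, -0.087, 0.001], [-0.087, -0.996, -0.0], [0.001, 0.0, -1.0]]
wrist_force: [0.3, 0.3, 0.2]
grip_width: 0.0525
finger_force: 0.0
```

Emit:
{"method": "jog_arm", "body": {
  "rows": "-0.12 -0.99 0 0 0.4;-0.12 -0.99 0 0 0.4;-0.12 -0.99 0 0 0.4;-0.12 -0.99 0 0 0.4;-0.12 -0.99 0 0 0.4;-0.12 -0.99 0 0 0.4;-0.12 -0.99 0 0 0.4;-0.12 -0.99 0 0 0.4;-0.12 -0.99 0 0 0.4;-0.12 -0.99 0 0 0.4"
}}

```text
time: 11.35
tool_pos: [0.4653, 0.0951, 0.1987]
tool_rot: [[0.996, -0.087, 0.001], [-0.087, -0.996, 0.0], [0.001, -0.0, -1.0]]
wrist_force: [1.0, -0.3, -0.1]
grip_width: 0.0528
finger_force: 0.0
```

Emit:
{"method": "jog_arm", "body": {
  "rows": "-0.22 -0.94 0 -0.9 0.4;0 0 0.4 -0.95 0.4;0 0 0.4 -0.95 0.4;0 0 0.4 -0.95 0.4;0 0 0.4 -0.95 0.4;0 0 0.4 -0.95 0.4;0 0 0.4 -0.95 0.4;0 0 0.4 -0.95 0.4;0 0 0.3 -0.95 0.4;0 0 0 -0.95 0.4"
}}

```text
time: 12.35
tool_pos: [0.4615, 0.1179, 0.1197]
tool_rot: [[0.839, 0.544, -0.001], [0.544, -0.839, -0.0], [-0.001, -0.0, -1.0]]
wrist_force: [-0.7, 0.1, 0.7]
grip_width: 0.053
finger_force: 0.0
```

Emit:
{"method": "jog_arm", "body": {
  "rows": "0 0 0 0 0.4;0 0 0 0 0.4"
}}

```text
time: 12.55
tool_pos: [0.4622, 0.118, 0.121]
tool_rot: [[0.841, 0.54, 0.001], [0.54, -0.841, 0.0], [0.001, 0.0, -1.0]]
wrist_force: [-0.7, 0.2, -0.0]
grip_width: 0.053
finger_force: 0.0
```

```bash
python3 go.py .462 .118 .022 122.8; python3 - <<'E'
from h import *
s=viewer.snapshot("top"); W=cloud(s); X,Y,Z=W[...,0],W[...,1],W[...,2]
for d in outline_of("conrod",s)[:4]+outline_of("bearing_cap",s)[:2]:
    w=W[d["pixels"]]; print(d["p"],np.nanmedian(w,0).round(3))
m=(abs(X-.487)<.095)&(abs(Y+.367)<.08)&(Z>.083)&(Z<.1)&(s["frame"].max(-1)>90); print("in tub",rect(W[m][:,:2]),m.sum(),np.percentile(Z[m],[5,95]))
E
```

```text
t 12.55 pos [0.4622 0.118  0.121 ] yaxis -57.3 q [ 0.18 -0.24  1.75  0.    1.63  1.18] w 0.05301737246787493 ff 0.0 F [-0.7  0.2 -0. ] tilt [ 0.001  0.    -1.   ]
SHIFT [-0.01 -0.01  3.96] TURN -0.02
0.94 [ 0.499 -0.401  0.087]
0.85 [0.35  0.037 0.014]
0.75 [ 0.269 -0.272  0.014]
in tub (array([ 485. , -402.4]), array([ 55.5, 127.9]), 84.4) 445 [0.08431528 0.09121959]
```

Emit:
{"method": "jog_arm", "body": {
  "rows": "0 0 0.9 0 0.4;0 0 0.9 0 0.4;0 0 0.9 0 0.4;0 0 0.7 0 0.4;0 0 0.5 0 0.4;0 0 0.22 0 0.4;0 0 0 0 0.4;0 0 0 0 1;0 0 0 0 1;0 0 0 0 1"
}}

```text
time: 13.7
tool_pos: [0.4625, 0.118, 0.0181]
tool_rot: [[0.841, 0.542, 0.002], [0.542, -0.841, 0.0], [0.001, 0.001, -1.0]]
wrist_force: [0.3, -0.3, 0.1]
grip_width: 0.032
finger_force: 0.0
```

Emit:
{"method": "jog_arm", "body": {
  "rows": "0 0 0 0 1;0 0 0 0 1;0 0 0 0 1;0 0 -0.3 0 1;0 0 -0.7 0 1;0 0 -1 0 1;0 0 -1 0 1;0 0 -1 0 1;0 0 -1 0 1;0 0 -1 0 1"
}}

```text
time: 14.7
tool_pos: [0.4617, 0.1179, 0.1685]
tool_rot: [[0.84, 0.542, 0.0], [0.542, -0.84, 0.0], [0.0, -0.0, -1.0]]
wrist_force: [0.7, 0.6, -0.5]
grip_width: 0.0179
finger_force: 30.0
```

```bash
python3 go.py .4445 -.318 .20 85.1
```

```text
t 14.7 pos [0.4617 0.1179 0.1685] yaxis -57.2 q [ 0.18 -0.25  1.67  0.    1.72  1.18] w 0.017938680236390368 ff 29.98344726394862 F [ 0.7  0.6 -0.5] tilt [ 0.  0. -1.]
SHIFT [-10.03  14.28  -1.26] TURN 9.43
```

Emit:
{"method": "jog_arm", "body": {
  "rows": "-0.67 0.95 -0.5 0 1;-0.67 0.95 -0.4 0 1;-0.67 0.95 -0.4 0 1;-0.67 0.95 0 0 1;-0.67 0.95 0 0 1;-0.67 0.95 0 0 1;-0.67 0.95 0 0 1;-0.67 0.95 0 0 1;-0.67 0.95 0 0 1;-0.67 0.95 0 0 1"
}}

```text
time: 15.7
tool_pos: [0.4495, -0.1736, 0.2]
tool_rot: [[0.841, 0.542, 0.0], [0.542, -0.841, 0.0], [0.0, 0.0, -1.0]]
wrist_force: [0.1, -0.4, -0.5]
grip_width: 0.0179
finger_force: 30.0
```

Emit:
{"method": "jog_arm", "body": {
  "rows": "-0.67 0.95 0 0 1;-0.67 0.95 0 0 1;-0.67 0.95 0 0 1;-0.67 0.95 0 0 1;-0.65 0.98 0 0 1;0 0 0.1 0.95 1;0 0 0.2 0.95 1;0 0 0.2 0.95 1;0 0 0.2 0.95 1;0 0 0.2 0.95 1"
}}

```text
time: 16.7
tool_pos: [0.4445, -0.318, 0.1771]
tool_rot: [[0.972, 0.236, -0.0], [0.236, -0.972, 0.0], [-0.0, -0.0, -1.0]]
wrist_force: [-0.0, -0.2, 0.1]
grip_width: 0.0178
finger_force: 30.0
```

Emit:
{"method": "jog_arm", "body": {
  "rows": "0 0 0.2 0.95 1;0 0 0.2 0.95 1;0 0 0.2 0.95 1;0 0 0 0.95 1;0 0 0 0.88 1;0 0 0 0 1"
}}

```text
time: 17.3
tool_pos: [0.4446, -0.3179, 0.1623]
tool_rot: [[0.996, -0.086, -0.0], [-0.086, -0.996, 0.0], [-0.0, -0.0, -1.0]]
wrist_force: [-0.6, 0.5, -0.3]
grip_width: 0.0179
finger_force: 30.0
```

```bash
python3 go.py .4445 -.318 .0925 85.1
```

```text
t 17.3 pos [ 0.4446 -0.3179  0.1623] yaxis -94.9 q [-0.68 -0.05  1.51  0.    1.69  0.97] w 0.0178796170833846 ff 29.984041582792997 F [-0.6  0.5 -0.3] tilt [-0.  0. -1.]
SHIFT [-0.    0.01  2.79] TURN -0.01
```

Emit:
{"method": "jog_arm", "body": {
  "rows": "0 0 0.8 0 1;0 0 0.8 0 1;0 0 0.6 0 1;0 0 0.4 0 1;0 0 0.15 0 1;0 0 0.04 0 1;0 0 0 0 1;0 0 0 0 0.62;0 0 0 0 0.62;0 0 0 0 0.62"
}}

```text
time: 18.3
tool_pos: [0.4449, -0.3182, 0.0931]
tool_rot: [[0.996, -0.086, 0.001], [-0.086, -0.996, -0.001], [0.001, 0.001, -1.0]]
wrist_force: [0.1, 0.3, 0.1]
grip_width: 0.0328
finger_force: 0.0
```

Emit:
{"method": "jog_arm", "body": {
  "rows": "0 0 0 0 0.62;0 0 -0.4 0 0.62;0 0 -0.9 0 0.62;0 0 -1 0 0.62;0 0 -1 0 0.62;0 0 -1 0 0.62"
}}

```text
time: 18.9
tool_pos: [0.4446, -0.318, 0.2018]
tool_rot: [[0.996, -0.086, 0.001], [-0.086, -0.996, -0.001], [0.001, 0.0, -1.0]]
wrist_force: [0.3, -0.3, 0.1]
grip_width: 0.0335
finger_force: 0.0
```

```bash
python3 go.py .5648 .012 .20 85.1
```

```text
t 18.9 pos [ 0.4446 -0.318   0.2018] yaxis -94.9 q [-0.68 -0.06  1.44 -0.    1.76  0.97] w 0.03352728700864014 ff 0.0 F [ 0.3 -0.3  0.1] tilt [ 0.001 -0.001 -1.   ]
SHIFT [  3.66 -13.56   0.07] TURN -0.0
```

Emit:
{"method": "jog_arm", "body": {
  "rows": "0.26 -0.97 0 0 0.4;0.26 -0.97 0 0 0.4;0.26 -0.97 0 0 0.4;0.26 -0.97 0 0 0.4;0.26 -0.97 0 0 0.4;0.26 -0.97 0 0 0.4;0.26 -0.97 0 0 0.4;0.26 -0.97 0 0 0.4;0.26 -0.97 0 0 0.4;0.26 -0.97 0 0 0.4"
}}

```text
time: 19.9
tool_pos: [0.5305, -0.0809, 0.2009]
tool_rot: [[0.996, -0.086, 0.001], [-0.086, -0.996, -0.0], [0.001, 0.0, -1.0]]
wrist_force: [0.7, 0.0, 0.0]
grip_width: 0.0528
finger_force: 0.0
```

Emit:
{"method": "jog_arm", "body": {
  "rows": "0.26 -0.97 0 0 0.4;0.26 -0.97 0 0 0.4;0.26 -0.97 0 0 0.4;0.28 -0.95 0 0 0.4;0 0 0.8 0 0.4;0 0 0.9 0 0.4;0 0 0.9 0 0.4;0 0 0 0 0.4;0 0 0 0 0.4"
}}

```text
time: 20.8
tool_pos: [0.5648, 0.0119, 0.1356]
tool_rot: [[0.996, -0.086, -0.0], [-0.086, -0.996, 0.0], [-0.0, 0.0, -1.0]]
wrist_force: [-0.9, 1.1, 0.4]
grip_width: 0.0529
finger_force: 0.0
```

```bash
python3 go.py .5648 .012 .030 85.1; python3 - <<'E'
from h import *
s=viewer.snapshot("scene"); W=cloud(s); X,Y,Z=W[...,0],W[...,1],W[...,2]
m=(abs(X-.565)<.03)&(abs(Y-.012)<.03)&(Z>.04)&(Z<.06); print(rect(W[m][:,:2]),m.sum())
m=(abs(X-.4445)<.045)&(abs(Y+.318)<.03)&(Z>.08)&(Z<.125); print("cap in tub",rect(W[m][:,:2]),np.percentile(Z[m],[5,95]))
E
```

```text
t 20.8 pos [0.5648 0.0119 0.1356] yaxis -94.9 q [-0.04  0.    1.5  -0.    1.64  1.62] w 0.05287863385406216 ff 0.0 F [-0.9  1.1  0.4] tilt [-0.  0. -1.]
SHIFT [-0.   -0.    4.23] TURN -0.0
(array([564.4,  11. ]), array([22. , 23.6]), 80.8) 120
cap in tub (array([ 445.1, -319.5]), array([19.3, 68.2]), 84.0) [0.08256143 0.10297031]
```

Emit:
{"method": "jog_arm", "body": {
  "rows": "0 0 0.9 0 0.4;0 0 0.9 0 0.4;0 0 0.9 0 0.4;0 0 0.8 0 0.4;0 0 0.5 0 0.4;0 0 0.2 0 0.4;0 0 0 0 0.4;0 0 0 0 1;0 0 0 0 1;0 0 0 0 1"
}}

```text
time: 21.85
tool_pos: [0.5654, 0.0119, 0.0309]
tool_rot: [[0.996, -0.086, 0.002], [-0.086, -0.996, -0.0], [0.002, -0.0, -1.0]]
wrist_force: [0.2, -0.2, 0.4]
grip_width: 0.0321
finger_force: 0.0
```

Emit:
{"method": "jog_arm", "body": {
  "rows": "0 0 0 0 1;0 0 0 0 1;0 0 0 0 1;0 0 -0.4 0 1;0 0 -0.8 0 1;0 0 -1 0 1;0 0 -1 0 1;0 0 -1 0 1;0 0 -1 0 1;0 0 -1 0 1"
}}

```text
time: 22.85
tool_pos: [0.5645, 0.012, 0.1863]
tool_rot: [[0.996, -0.086, -0.0], [-0.086, -0.996, 0.0], [-0.0, -0.0, -1.0]]
wrist_force: [-0.0, 0.1, -0.6]
grip_width: 0.0235
finger_force: 30.0
```

```bash
python3 go.py .539 -.326 .21 85.1
```

```text
t 22.85 pos [0.5645 0.012  0.1863] yaxis -94.9 q [-0.04 -0.01  1.42  0.    1.73  1.62] w 0.02348776989068723 ff 29.999345652759075 F [-0.   0.1 -0.6] tilt [-0.  0. -1.]
SHIFT [ 0.14 13.56 -0.95] TURN -0.0
```

Emit:
{"method": "jog_arm", "body": {
  "rows": "0.01 0.6 -0.5 0 1;0.01 0.9 -0.45 0 1;0.01 1 0 0 1;0.01 1 0 0 1;0.01 1 0 0 1;0.01 1 0 0 1;0.01 1 0 0 1;0.01 1 0 0 1;0.01 1 0 0 1;0.01 1 0 0 1"
}}

```text
time: 23.85
tool_pos: [0.546, -0.2269, 0.208]
tool_rot: [[0.996, -0.086, -0.001], [-0.086, -0.996, 0.0], [-0.001, -0.0, -1.0]]
wrist_force: [0.3, 0.1, -0.4]
grip_width: 0.023
finger_force: 30.0
```

Emit:
{"method": "jog_arm", "body": {
  "rows": "0.01 1 0 0 1;0.01 1 0 0 1;0.01 1 0 0 1;0 0.7 0 0 1;0 0.36 0 0 1;0 0 0 0 1;0 0 0 0 1"
}}

```text
time: 24.55
tool_pos: [0.5391, -0.3256, 0.2086]
tool_rot: [[0.996, -0.085, -0.0], [-0.085, -0.996, 0.001], [-0.0, -0.001, -1.0]]
wrist_force: [1.0, 0.2, -0.7]
grip_width: 0.0232
finger_force: 30.0
```

```bash
python3 go.py .539 -.326 .105 85.1
```

```text
t 24.55 pos [ 0.5391 -0.3256  0.2086] yaxis -94.9 q [-0.6   0.17  1.2   0.    1.78  1.06] w 0.023233990671330675 ff 29.999497113749385 F [ 1.   0.2 -0.7] tilt [-0.     0.001 -1.   ]
SHIFT [-0.    0.02  4.14] TURN 0.0
```

Emit:
{"method": "jog_arm", "body": {
  "rows": "0 0.02 0.9 0 1;0 0 0.9 0 1;0 0 0.8 0 1;0 0 0.7 0 1;0 0 0.5 0 1;0 0 0.25 0 1;0 0 0.08 0 1;0 0 0 0 1;0 0 0 0 1"
}}

```text
time: 25.45
tool_pos: [0.5395, -0.3268, 0.1066]
tool_rot: [[0.996, -0.086, 0.002], [-0.086, -0.996, -0.001], [0.002, 0.001, -1.0]]
wrist_force: [0.5, -0.3, 0.4]
grip_width: 0.0231
finger_force: 30.0
```

Emit:
{"method": "jog_arm", "body": {
  "rows": "0 0 0 0 0.6;0 0 0 0 0.6;0 0 0 0 0.6;0 0 0 0 0.6;0 0 -0.3 0 0.6;0 0 -0.7 0 0.6;0 0 -1 0 0.6;0 0 -1 0 0.6;0 0 -1 0 0.6"
}}

```text
time: 26.35
tool_pos: [0.5389, -0.3266, 0.207]
tool_rot: [[0.996, -0.086, 0.0], [-0.086, -0.996, -0.0], [0.0, 0.0, -1.0]]
wrist_force: [0.3, -0.2, -0.8]
grip_width: 0.0352
finger_force: 0.0
```

```bash
python3 go.py .667 -.016 .2 85.1; python3 - <<'E'
from h import *
s=viewer.snapshot("scene");cv2.imwrite("pics/b.png",cv2.resize(s["frame"][130:330,20:290],None,fx=2,fy=2))
E
```

```text
t 26.35 pos [ 0.5389 -0.3266  0.207 ] yaxis -94.9 q [-0.6   0.17  1.2   0.    1.77  1.06] w 0.03517466886254385 ff 0.0 F [ 0.3 -0.2 -0.8] tilt [ 0. -0. -1.]
SHIFT [  4.04 -12.82   0.28] TURN -0.0
```

View pics/b.png

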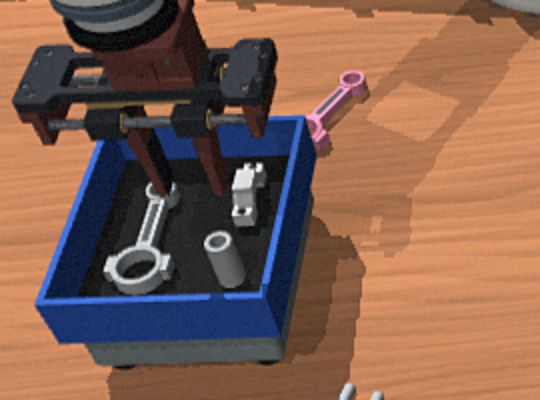

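Picture: conrod (crop (140,235)), cap (245,195) and pin (225,260) all lie in the tub. Now the push rod.

Emit:
{"method": "jog_arm", "body": {
  "rows": "0.31 -0.98 0 0 0.4;0.31 -0.98 0 0 0.4;0.31 -0.98 0 0 0.4;0.31 -0.98 0 0 0.4;0.31 -0.98 0 0 0.4;0.31 -0.98 0 0 0.4;0.31 -0.98 0 0 0.4;0.31 -0.98 0 0 0.4;0.31 -0.98 0 0 0.4;0.31 -0.98 0 0 0.4"
}}

```text
time: 27.4
tool_pos: [0.6375, -0.0881, 0.2054]
tool_rot: [[0.996, -0.086, 0.0], [-0.086, -0.996, -0.0], [0.0, 0.0, -1.0]]
wrist_force: [0.1, 0.3, 0.5]
grip_width: 0.0523
finger_force: 0.0
```

Emit:
{"method": "jog_arm", "body": {
  "rows": "0.31 -0.98 0 0 0.4;0.31 -0.98 0 0 0.4;0.32 -0.98 0 0 0.4;0 0 0 0 0.4;0 0 0 0 0.4"
}}

```text
time: 27.9
tool_pos: [0.6668, -0.0177, 0.2051]
tool_rot: [[0.996, -0.085, -0.0], [-0.085, -0.996, -0.0], [-0.0, 0.0, -1.0]]
wrist_force: [0.0, -0.1, -0.6]
grip_width: 0.0527
finger_force: 0.0
```

```bash
python3 go.py .6675 -.016 .11 85.1;  python3 - <<'E'
from h import *
s=viewer.snapshot("scene"); W=cloud(s); X,Y,Z=W[...,0],W[...,1],W[...,2]
m=(abs(X-.665)<.03)&(abs(Y+.016)<.03)&(Z>.13)&(Z<.15); print(rect(W[m][:,:2]),m.sum())
E
```

```text
t 27.9 pos [ 0.6668 -0.0177  0.2051] yaxis -94.9 q [-0.08  0.27  1.08 -0.    1.79  1.58] w 0.052729295366448256 ff 0.0 F [ 0.  -0.1 -0.6] tilt [-0. -0. -1.]
SHIFT [ 0.02 -0.07  3.8 ] TURN 0.01
(array([667.8, -17.3]), array([16.8, 18.5]), 63.6) 116
```

Emit:
{"method": "jog_arm", "body": {
  "rows": "0.02 -0.06 0.9 0 0.4;0 0 0.9 0 0.4;0 0 0.8 0 0.4;0 0 0.7 0 0.4;0 0 0.4 0 0.4;0 0 0.1 0 0.4;0 0 0 0 1;0 0 0 0 1;0 0 0 0 1;0 0 0 0 1"
}}

```text
time: 28.95
tool_pos: [0.6679, -0.0165, 0.1114]
tool_rot: [[0.996, -0.086, 0.001], [-0.086, -0.996, -0.0], [0.001, -0.0, -1.0]]
wrist_force: [0.4, -0.2, -0.9]
grip_width: 0.024
finger_force: 0.0
```

Emit:
{"method": "jog_arm", "body": {
  "rows": "0 0 0 0 1;0 0 0 0 1;0 0 0 0 1"
}}

```text
time: 29.25
tool_pos: [0.6678, -0.0164, 0.111]
tool_rot: [[0.996, -0.086, 0.001], [-0.086, -0.996, -0.0], [0.001, -0.0, -1.0]]
wrist_force: [-0.4, 0.4, 2.0]
grip_width: 0.0169
finger_force: 30.0
```

Emit:
{"method": "jog_arm", "body": {
  "rows": "0 0 -0.3 0 1;0 0 -0.6 0 1;0 0 -0.8 0 1;0 0 -0.9 0 1;0 0 -0.9 0 1;0 0 -0.9 0 1;0 0 -0.9 0 1;0 0 -0.7 0 1;0 0 0 0 1;0 0 0 0 1"
}}

```text
time: 30.25
tool_pos: [0.6676, -0.0165, 0.2609]
tool_rot: [[0.996, -0.086, 0.001], [-0.086, -0.996, -0.0], [0.001, 0.0, -1.0]]
wrist_force: [-0.3, -0.2, -1.6]
grip_width: 0.0161
finger_force: 30.0
```

```bash
python3 go.py .414 .340 .26 85.1;  python3 - <<'E'
from h import *
s=viewer.snapshot("scene"); cv2.imwrite("pics/c.png",cv2.resize(s["frame"][100:360,200:440],None,fx=2,fy=2))
E
```

```text
t 30.25 pos [ 0.6676 -0.0165  0.2609] yaxis -94.9 q [-0.08  0.29  0.97 -0.    1.89  1.58] w 0.016105888411058464 ff 29.999081790447235 F [-0.3 -0.2 -1.6] tilt [ 0.001 -0.    -1.   ]
SHIFT [-11.33 -13.34   0.02] TURN -0.0
```

View pics/c.png

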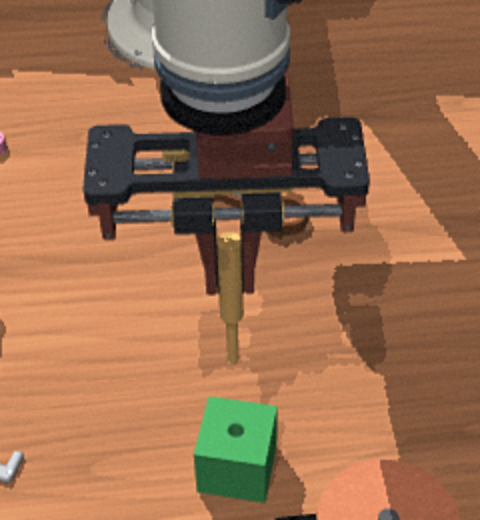

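Picture: the rod is gripped upright and clear of the stand (thin tip at crop (233,360)). Moving to the station.

Emit:
{"method": "jog_arm", "body": {
  "rows": "-0.6 -0.7 0 0 1;-0.8 -0.95 0 0 1;-0.8 -0.95 0 0 1;-0.8 -0.95 0 0 1;-0.8 -0.95 0 0 1;-0.8 -0.95 0 0 1;-0.8 -0.95 0 0 1;-0.8 -0.95 0 0 1;-0.8 -0.95 0 0 1;-0.8 -0.95 0 0 1"
}}

```text
time: 31.3
tool_pos: [0.4917, 0.2314, 0.2586]
tool_rot: [[0.996, -0.086, -0.002], [-0.086, -0.996, -0.001], [-0.002, 0.001, -1.0]]
wrist_force: [-0.1, -0.0, -1.1]
grip_width: 0.017
finger_force: 30.0
```

Emit:
{"method": "jog_arm", "body": {
  "rows": "-0.8 -0.95 0 0 1;-0.8 -0.95 0 0 1;-0.8 -0.95 0 0 1;-0.8 -0.85 0 0 1;-0.33 -0.4 0 0 1;0 0 0.8 0 1;0 0 0.5 0 1;0 0 0 0 1;0 0 0 0 1"
}}

```text
time: 32.2
tool_pos: [0.4141, 0.3396, 0.2273]
tool_rot: [[0.996, -0.087, -0.001], [-0.087, -0.996, -0.001], [-0.001, 0.001, -1.0]]
wrist_force: [-0.5, 0.2, -2.0]
grip_width: 0.017
finger_force: 30.0
```

```bash
python3 go.py .414 .340 .22 85.1;  python3 - <<'E'
from h import *
for n in("scene","top"):
    s=viewer.snapshot(n); W=cloud(s); X,Y,Z=W[...,0],W[...,1],W[...,2]
    if n=="scene": cv2.imwrite("pics/d.png",cv2.resize(s["frame"][60:260,380:580],None,fx=2.8,fy=2.8))
    for lo,hi in((.12,.15),(.15,.175),(.18,.205)):
        m=(abs(X-.414)<.035)&(abs(Y-.34)<.035)&(Z>lo)&(Z<hi)
        if m.sum()>4: print(n,lo,rect(W[m][:,:2]),np.median(W[m],0),m.sum(),W[m][:,2].min())
E
```

```text
t 32.2 pos [0.4141 0.3396 0.2273] yaxis -95.0 q [ 0.62 -0.08  1.42 -0.    1.8   2.28] w 0.016954986847397203 ff 29.999038875102997 F [-0.5  0.2 -2. ] tilt [-0.001 -0.001 -1.   ]
SHIFT [-0.   -0.01  0.29] TURN -0.02
scene 0.12 (array([416.2, 337. ]), array([8.7, 6.4]), 66.0) [0.41669908 0.33678279 0.1362738 ] 57 0.1202384380642965
scene 0.15 (array([415.6, 336.6]), array([9.2, 7.4]), 54.9) [0.41617869 0.33667489 0.16090888] 46 0.1502473894455363
scene 0.18 (array([418.9, 335.2]), array([17.5, 12. ]), 59.9) [0.42022313 0.33472373 0.19271088] 108 0.1800580167312121
```

View pics/d.png

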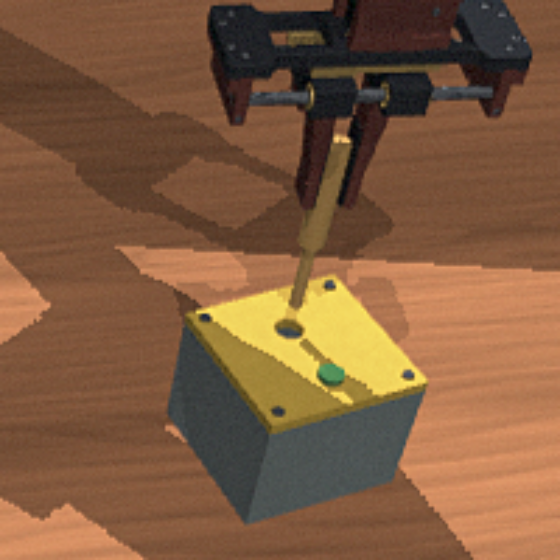

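Rod tip sits over the hole (axis ≈ (413.5,338.3) vs hole (413.7,338.3) in the same camera's frame), upright. Lowering.

Emit:
{"method": "jog_arm", "body": {
  "rows": "0 0 0.3 0 1;0 0 0.3 0 1;0 0 0.3 0 1;0 0 0.3 0 1;0 0 0.3 0 1;0 0 0.3 0 1;0 0 0 0 1;0 0 0 0 1"
}}

```text
time: 33.1
tool_pos: [0.4138, 0.3403, 0.1827]
tool_rot: [[0.996, -0.086, -0.0], [-0.086, -0.996, -0.0], [-0.0, 0.0, -1.0]]
wrist_force: [0.1, -0.8, -1.6]
grip_width: 0.0167
finger_force: 30.0
```

Emit:
{"method": "jog_arm", "body": {
  "rows": "0 0 0.15 0 1;0 0 0.15 0 1;0 0 0.1 0 1;0 0 0 0 1;0 0 0 0 1"
}}

```text
time: 33.6
tool_pos: [0.4141, 0.3404, 0.1735]
tool_rot: [[0.996, -0.086, 0.001], [-0.086, -0.996, 0.001], [0.001, -0.001, -1.0]]
wrist_force: [0.2, -0.0, 2.2]
grip_width: 0.0166
finger_force: 30.0
```

Emit:
{"method": "jog_arm", "body": {
  "rows": "0 0 0.1 0 1;0 0 0.1 0 1;0 0 0.1 0 1;0 0 0 0 1;0 0 0 0 1"
}}

```text
time: 34.1
tool_pos: [0.4141, 0.3405, 0.1663]
tool_rot: [[0.996, -0.086, 0.001], [-0.086, -0.996, 0.001], [0.001, -0.001, -1.0]]
wrist_force: [0.4, -1.1, 6.6]
grip_width: 0.0166
finger_force: 30.0
```

Emit:
{"method": "jog_arm", "body": {
  "rows": "0 0 0.08 0 1;0 0 0.04 0 1;0 0 0 0 1;0 0 0 0 1"
}}

```text
time: 34.5
tool_pos: [0.4144, 0.3406, 0.1656]
tool_rot: [[0.996, -0.086, 0.003], [-0.086, -0.996, 0.002], [0.003, -0.002, -1.0]]
wrist_force: [-1.9, -1.9, 14.6]
grip_width: 0.0164
finger_force: 30.0
```

Emit:
{"method": "jog_arm", "body": {
  "rows": "0 0 0.06 0 1;0 0 0 0 1;0 0 0 0 1"
}}

```text
time: 34.8
tool_pos: [0.4146, 0.3407, 0.1654]
tool_rot: [[0.996, -0.086, 0.005], [-0.086, -0.996, 0.003], [0.004, -0.004, -1.0]]
wrist_force: [-3.1, -3.2, 19.5]
grip_width: 0.0163
finger_force: 30.0
```

Emit:
{"method": "jog_arm", "body": {
  "rows": "0 0 -0.03 0 1;0 0 0 0 1;0 0 0 0 1;0 0 0 0 1;0 0 0 0 1;0 0 0 0 1;0 0 0 0 1;0 0 0 0 1"
}}

```text
time: 35.6
tool_pos: [0.4145, 0.3407, 0.1655]
tool_rot: [[0.996, -0.086, 0.004], [-0.086, -0.996, 0.003], [0.004, -0.003, -1.0]]
wrist_force: [-2.1, -1.9, 17.3]
grip_width: 0.0165
finger_force: 30.0
```

```bash
python3 - <<'E'
from h import *
a=viewer.snapshot("top"); b=viewer.snapshot("scene"); cv2.imwrite("pics/e.png",b["frame"]); s=state(); print(s["wrist_force"],s["tool_pos"],s["finger_force"])
E
```

```text
[-2.85243642 -2.15520469 16.4340614 ] [0.41454363 0.34069135 0.16551518] 30.01631408929825
```

View pics/e.png

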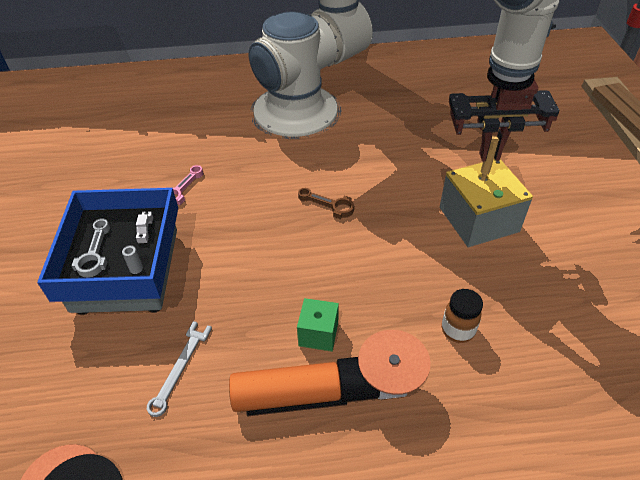

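The picture shows all three parts in the tub (around (110,245)), the rod in the guard hole at (485,178), and the bystanders where they were. Force is steady at about 16 N on the stop.

```bash
python3 -c "
from workcell import bot
print(bot.sign_off())"
```

```text
the job is handed in; nothing more can be done
None
```

The connecting rod, bearing cap and piston pin were lowered into the tub in that order, and the job was handed in with the push rod still gripped and pressing the button onto its stop at about 16 N; the grinder, wrench and jar were not touched.

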